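# Tighten the carving clamp's cam screw with the T-handle hex key

### The arm

A 6-joint arm with a two-finger parallel gripper is mounted at the origin on the work surface. World frame = base frame: x ahead of the robot, y to its left, z up, the work surface at z = 0. Lengths are in mm, angles in rad, forces in N, time in s.
With the tool pointing down it reaches from about 350 to 875 mm from the base axis. Payload 4.2 kg.
Tool frame: the origin (TCP) lies at the very end of the fingers, on their centre line; the grasp point (between the pads) lies 19 mm behind it; z points along the fingers, y is the line along which they close (so a half turn about z gives the same grasp; the last joint's range is limited). The gripper opens to 85 mm and grips with 20 to 120 N. Pads are 22 mm wide; open, the fingers measure 114 mm over their backs; the gripper's body (76 mm by 85 mm) begins 54 mm behind the grasp point. The pads swing forward as they close: fully open they stand 13 mm farther back than shut.
Start: joints at [-0.99, 0.385, 0.008, 0, -1.194, -0.259], TCP at [197.687, -592.89, 231.312] pointing down, gripper open.
Joint ranges: [-3.14, 3.14], [-1.21, 2.06], [-1.07, 1.41], [-3.16, 2.05], [-2.99, -0.16], [-3.1, 3.1]. Speed limits (rad/s): [2.79, 2.79, 3.14, 3.14, 3.14, 3.14].

### API

Orientations are given as a unit quaternion [x, y, z, w].
In Python, from bench import arm, viewer gives the robot as it stands. The module is installed in compiled form; this text tells all that it offers.
- The arm moves only by the shell command python3 -m jog 'ROWS' [OPENING]. ROWS is a JSON list of rows, 1 to 10 of them, each written [[dx, dy, dz], [rx, ry, rz]]: dx, dy, dz in mm, then a rotation vector rx, ry, rz in rad; each row is the pose to reach, as a shift and turn from the pose commanded when the command began, along the tool's axes at that moment; what a row does not reach only later rows make up. A row lasts 1/10 s, in which the tool goes at most 50 mm and 0.15 rad, less where a joint would pass 70% of its speed; a pose out of reach is approached as far as the arm can. OPENING is the finger opening in mm, set as the command begins (- or left out keeps the last). The fingers move at their own pace and stop on an object; the grip force is fixed at half the most. Time passes only in rows, so rows that do not move let the fingers close. It prints the time, the measured TCP pose, the force, the opening and the grip force at its end. Input that does not fit is refused with a message, and nothing moves.
- arm.read_state(): the state, without advancing time (a new reading comes with each control period).
- viewer.get_image(name): name is "side" or "top"; returns (picture, depth): 384x512x3 uint8, blue, green, red; 384x512 float32, mm along the optical axis (not along the pixel's ray), 0 where there is no reading.
- viewer.get_calibration(name): a dict with "K" (3x3 intrinsics, pixels), "rvec" (rotation vector, rad) and "tvec" (3), from world to camera coordinates, as OpenCV has them. Camera axes: x right, y down, z forward; pixel columns grow to the right and rows downward; lengths in mm; the calibration is good to about 2 mm. A picture is of the moment at which its call begins. get_calibration takes no time and is no camera call.
- arm.job_done(): hands the job in; it is judged then, once.
The state is a dict: "clock": time; "joints": joint angles; "joint_vel": joint speeds; "joint_efforts": joint torques, N m; "position": TCP position; "ee_rot": TCP orientation; "contact_force": force on the tool from outside, world axes, zero at the start; "wrist_torque": the same for the moment, N m; "gripper_width": finger opening in mm; "grasp_force": force on a finger pad.
Only numpy, scipy, OpenCV 4.12 (cv2) and the standard library are available. Lean on these libraries where they do the work, as an engineer would, in place of code of your own. Each camera call takes 0.05 s, during which the arm holds its last target. There are 200 camera calls.

### The job

Take the blue T-handle hex key from its wooden stand and seat it fully home, upright, in the hex socket of the brass cam screw, feeling for it gently rather than forcing it. Only then turn the key clockwise until the screw comes to its stop and the jaw has closed on the printing block, without straining it against the stop. Let go and leave the key standing fully seated in the screw, and do not disturb the brush pot, the gouge or the wax tin.

Things in the scene. Friction and masses are not known exactly. Their poses are not given: they have to be found in the camera images.
- key: T-handle hex key, 110 mm tall. Origin: centre of its flat tip; z up the shaft, x along the cross handle. Steel hex bar 17 mm across flats (flats face +-y, corners point to +-x) from z = 0 to 88 mm; the lowest 3 mm taper to 11 mm across flats. Round collar, 21 mm diameter, at z = 83 to 89 mm. Starts upright in the stand at any yaw, with 1.7 mm of play to each side, perhaps leaning a little.
- stand: fixed light wooden block, 70 x 70 x 40 mm; origin at the centre of its underside on the table. A round hole of 23 mm diameter, 30 mm deep, in the middle of its top holds the key, whose tip stands 10 mm above the table. Stand and brush pot swap sides from start to start.
- clamp: green plate 205 x 150 x 15 mm fixed to the bench; origin on the table under the brass cam screw's axis, z up, x towards the printing block; spans x = -35 to 170 mm. The dark carved block (100 x 110 mm, top at z = 45 mm, fixed) spans x = 44 to 144 mm, with an aluminium fence behind it. All but the screw (top at 50 mm) is lower than 50 mm.
- socket (a point): centre of the mouth of the hex socket, in the flat top of the brass screw head (36 mm diameter), 50 mm above the table on the screw's vertical axis. Fixed to the clamp and oriented like clamp: it does not turn with the screw. The socket is 18.2 mm across flats, for the 17 mm key. How its flats are turned differs from start to start and no reading gives it.
- jaw (a joint): slide of the steel jaw with red face, driven by the cam screw: 0 = open, 0.006 m = closed on the block. Turning the screw clockwise seen from above closes it by 0.0043 m per rad; from its loose stop (jaw 0) to its tight stop (jaw 0.006) the screw turns 1.4 rad. It starts between 0 and 0.0021 m. At the tight stop the held key's torque climbs by about 1.5 N m per further rad.
- brush_pot: terracotta pot, 72 mm diameter, 90 mm tall, with brushes standing up to 205 mm above the table; loose; leave alone. Origin: centre of its underside.
- gouge: carving gouge with dark wooden handle lying on the bench, about 200 mm long; loose; leave alone.
- wax_tin: yellow tin, 70 mm diameter, 50 mm tall; loose; leave alone. Origin: centre of its underside.
- key_grip (a point): centre of the key's blue cross handle, 99 mm above the tip on the shaft's axis, oriented like key. The handle is 90 mm long (x), 24 mm thick (y, grip it across this) and 22 mm high (88 to 110 mm above the tip). The key weighs 200 to 325 g.
- socket_floor (a point): centre of the socket's flat floor, 16 mm below its mouth. A key on the axis but turned wrongly sinks only 1.5 to 3.5 mm into the mouth; turned to within about 8 degrees of the socket (it repeats every 60 degrees) it sinks to the floor. The tapered tip is greased (friction about 0.3). The screw resists turning with about 0.15 N m of friction, stays where it is left and does not move up or down.
There are look-alikes about, which are no part of the job. Of the things like the key, leave any that is green or pink; of the rest the smaller one is meant.

How it is judged (in metres and radians):
On the way, in this order (a step that is already met when the one before it is completed fails the run):
1. the key is fully seated in the socket (tip at least 13.5 mm deep, upright) while the jaw has not yet been driven past 3.2 mm (z of key in the frame of socket below -0.0135 m and horizontal distance between key and socket below 0.003 m and angle between key's own z axis and vertical below 0.12 rad and value of joint jaw below 0.0032 m), for 0.2 s.
2. the screw is turned tight (jaw at least 5.3 mm closed) with the key still fully seated (value of joint jaw above 0.0053 m and z of key in the frame of socket below -0.0125 m and horizontal distance between key and socket below 0.003 m), for 0.2 s.
At the end, for the whole second after the job is handed in: The jaw is at least 5.3 mm closed (of 6), and the released key stands at rest in the screw's socket, its tip at least 12.5 mm deep (of 16) and within 3 mm of the axis, leaning less than 8 degrees (all of step 2 and angle between key's own z axis and vertical below 0.14 rad and linear speed of key below 0.02 m/s); the robot touches nothing.
It fails at once if the key is pressed on the screw or the rest of the clamp with more than 80 N (summed over its contact points) before its tip is 12 mm deep (contact force between key and clamp above 80 N and not (z of key in the frame of socket below -0.012 m)).
It fails at once if the key is forced: its contact forces on the screw, summed, pass 250 N (contact force between key and clamp above 250 N).
It fails at once if the jaw is driven past 3.2 mm while the key is not fully home in the socket (value of joint jaw above 0.0032 m and not (z of key in the frame of socket below -0.012 m)).
It fails at once if the brush pot, the gouge or the wax tin is moved more than 20 mm (distance of any of brush_pot, gouge, wax_tin from where it was at the start of the episode above 0.02 m).
It also fails if it takes over 72 s, if anything falls off the work surface, if the arm or the gripper's body presses on something with over 40 N, if the wrist force passes 120 N, or if a joint passes its speed limit or range.

## Working session

There is one attempt and no reset: what is moved stays moved. The work goes in short steps, Python scripts to look and compute and a shell command to move; the robot and the scene stay as the last step left them, time stands still between calls to the robot, and variables do not carry over. Pictures are saved under pics/ and viewed, at most 12 in all, crops included, and the job is handed in when it is done.

```bash
mkdir -p pics
cat > h.py <<'E'
import numpy as np,cv2
from bench import arm,viewer
from scipy.spatial.transform import Rotation as R
def cal(n):
    c=viewer.get_calibration(n);Rm=cv2.Rodrigues(np.array(c["rvec"],float))[0];return np.array(c["K"],float),Rm,np.array(c["tvec"],float).ravel()
def pts(n,d):
    K,Rm,t=cal(n);v,u=np.mgrid[:d.shape[0],:d.shape[1]]
    P=np.stack([(u-K[0,2])/K[0,0]*d,(v-K[1,2])/K[1,1]*d,d],-1)
    return (P-t)@Rm
def ray(n,u,v,z):
    K,Rm,t=cal(n);o=-Rm.T@t;r=Rm.T@np.linalg.inv(K)@np.array([u,v,1.]);return o+r*(z-o[2])/r[2]
def save(n,f,crop=None,s=1):
    im,d=viewer.get_image(n);np.savez('pics/'+f+'.npz',im=im,d=d)
    o=im if crop is None else im[crop[1]:crop[3],crop[0]:crop[2]]
    cv2.imwrite('pics/'+f+'.png',cv2.resize(o,None,fx=s,fy=s,interpolation=cv2.INTER_CUBIC));return im,d
E
python3 - <<'E'
from h import *
for n in("top","side"):
    save(n,n+"0",None,1.5);K,Rm,t=cal(n);print(n,K[0,0],-Rm.T@t,Rm[2])
s=arm.read_state();print(s)
E
```

```text
top 472.4132814892412 [ 222.06478306  -55.62755831 1550.61997438] [ 1.85503334e-01 -6.09470422e-04 -9.82643446e-01]
side 435.30550969605844 [150.75607946 843.6667372  978.58871754] [ 0.26457606 -0.69119982 -0.67248964]
{'clock': 0.1, 'joints': array([-9.90422603e-01,  3.85506308e-01,  6.75520950e-03, -3.56989238e-04,
       -1.19402924e+00, -2.58591635e-01]), 'joint_vel': array([ 0.00023827, -0.00114293,  0.00306439,  0.00041866,  0.00129632,
       -0.00087723]), 'joint_efforts': array([-4.56007456e-04, -3.93319237e+01,  1.88929904e+01,  4.19803709e+00,
       -2.57125161e-03,  9.37347096e-06]), 'position': array([ 197.48626369, -592.42926629,  230.32362684]), 'ee_rot': array([-1.60132740e-01,  9.87094977e-01,  9.73573185e-04, -2.52507595e-04]), 'contact_force': array([ 0.58477604, -0.19393975,  0.23578552]), 'wrist_torque': array([-0.05402024,  0.0173861 ,  0.01309617]), 'grasp_force': 0.0, 'gripper_width': 85.174022014623}
```

View pics/top0.png

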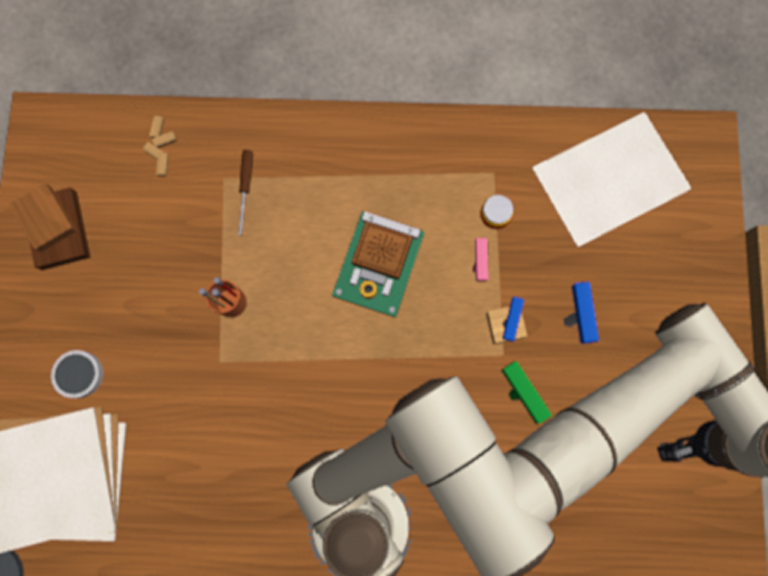

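View pics/side0.png

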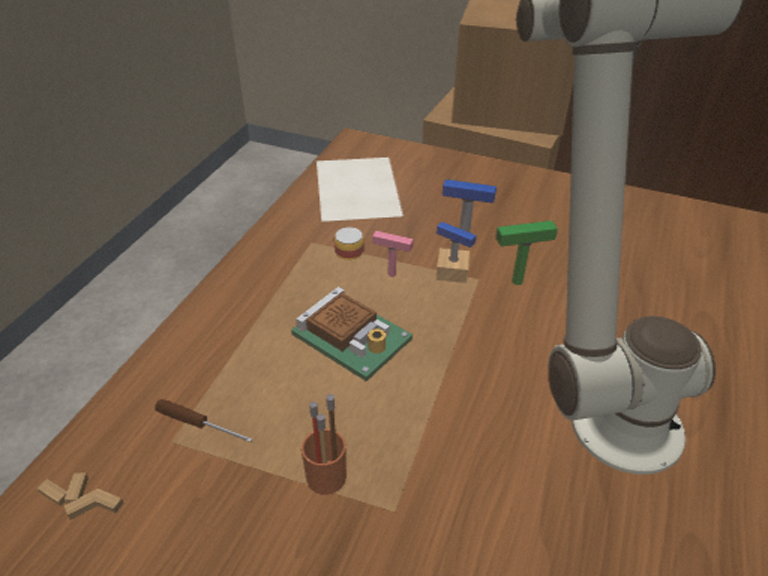

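The top view shows the key in its stand (handle at about 513,319 in the enlarged picture), the clamp screw at 368,289, and pink, green and large blue decoys. The pot is on the left, the tin at 497,210 and the gouge at 243,190. The side view agrees: handle at 456,234 and screw at 377,340.

```bash
cat > m.py <<'E'
from h import *
def blue(im,d,n,zmin=20,near=None,rad=80):
    P=pts(n,d);h=cv2.cvtColor(im,cv2.COLOR_BGR2HSV)
    m=((h[...,0]>105)&(h[...,0]<130)&(h[...,1]>150)&(d>0)&(P[...,2]>zmin)).astype(np.uint8)
    if near is not None: m&=(np.hypot(P[...,0]-near[0],P[...,1]-near[1])<rad).astype(np.uint8)
    return m,P
E
python3 - <<'E'
from m import *
for n in("top","side"):
    z=np.load(f'pics/{n}0.npz');im,d=z['im'],z['d']
    m,P=blue(im,d,n);k,lab,st,c=cv2.connectedComponentsWithStats(m)
    for i in range(1,k):
        if st[i,4]<40: continue
        q=P[lab==i];u,v=c[i]
        top=q[q[:,2]>np.percentile(q[:,2],50)] 
        (cx,cy),(w,h),a=cv2.minAreaRect(q[:,:2].astype(np.float32))
        print(n,'blue',st[i,4],c[i].round(1),'z',np.percentile(q[:,2],[5,50,95]).round(),'rect',round(cx,1),round(cy,1),round(w),round(h),round(a,1),'med',q.mean(0).round(1))
        uv=np.argwhere(lab==i)[:,::-1].astype(np.float32);(a0,b0),_,_=r=cv2.minAreaRect(uv);bp=[ray(n,x,y,120)[:2].round(1) for x,y in cv2.boxPoints(r)];print('  box@z120',bp,'centre',np.mean(bp,0).round(1))
    h=cv2.cvtColor(im,cv2.COLOR_BGR2HSV)
    m=((h[...,0]>18)&(h[...,0]<32)&(h[...,1]>130)&(h[...,2]>90)&(d>0)&(P[...,2]>40)&(P[...,2]<62)).astype(np.uint8)
    k,lab,st,c=cv2.connectedComponentsWithStats(m)
    for i in range(1,k):
        if st[i,4]<20: continue
        cn=cv2.findContours((lab==i).astype(np.uint8),0,2)[0][0];(eu,ev),ax,_=cv2.fitEllipse(cn)
        print(n,'brass',st[i,4],c[i].round(1),'ell',round(eu,1),round(ev,1),ax,'->',ray(n,eu,ev,50).round(1),P[lab==i].mean(0).round(1))
    # stand top
    sq=(np.abs(P[...,2]-40)<6)&(np.hypot(P[...,0]-470,P[...,1]+230)<400)&(h[...,1]<165)&(h[...,0]<22)&(h[...,2]>140)
    k,lab,st,c=cv2.connectedComponentsWithStats(sq.astype(np.uint8))
    for i in range(1,k):
        if st[i,4]<60: continue
        q=P[lab==i];print(n,'stand',st[i,4],c[i].round(1),cv2.minAreaRect(q[:,:2].astype(np.float32)))
    g=((h[...,0]>50)&(h[...,0]<85)&(h[...,1]>100)&(P[...,2]>5)&(P[...,2]<25)&(d>0)).astype(np.uint8)
    q=P[g>0];q=q[np.abs(q[:,0]-np.median(q[:,0]))<150];print(n,'plate',len(q),cv2.minAreaRect(q[:,:2].astype(np.float32)))
t=np.load('pics/top0.npz')['im'][170:220,222:272];s=np.load('pics/side0.npz')['im'][202:252,226:276]
cv2.imwrite('pics/screw.png',cv2.resize(np.hstack([t,s]),None,fx=8,fy=8,interpolation=cv2.INTER_CUBIC))
E
```

```text
top blue 428 [389.8 208.1] z [139. 148. 153.] rect 443.5 -442.8 118 33 7.7 med [ 442.2 -441.3  147.4]
  box@z120 [array([ 503.5, -421.7]), array([ 510.4, -456.9]), array([ 390.7, -473.6]), array([ 384. , -438.9])] centre [ 447.2 -447.8]
top blue 193 [341.7 212.4] z [114. 119. 123.] rect 430.0 -301.7 21 87 75.8 med [ 429.4 -301.4  118.7]
  box@z120 [array([ 390. , -279.4]), array([ 474.3, -299.6]), array([ 469.5, -321.8]), array([ 385.3, -301.4])] centre [ 429.8 -300.5]
top brass 75 [245.2 192.9] ell 245.3 192.7 (10.517932891845703, 11.08021068572998) -> [494.9  -2.   50. ] [494.6  -1.8  48.5]
top stand 172 [331.8 215.2] ((426.1133117675781, -290.13836669921875), (69.83948516845703, 43.53717041015625), 13.36574649810791)
top stand 61 [347.3 219.3] ((424.4005432128906, -329.6181335449219), (48.47837448120117, 22.464218139648438), 10.87852668762207)
top plate 795 ((559.4112548828125, -20.365562438964844), (144.0164337158203, 195.88705444335938), 73.10697937011719)
side blue 112 [314.6 123.8] z [147. 150. 153.] rect 444.0 -440.8 114 29 8.3 med [ 438.7 -443.5  150.1]
  box@z120 [array([ 509.9, -467.7]), array([ 516.2, -493.7]), array([ 398.7, -509. ]), array([ 393.9, -483.2])] centre [ 454.7 -488.4]
side brass 31 [229.8 162.6] ell 230.4 160.5 (6.755112648010254, 14.894610404968262) -> [ 680.8 -257.4   50. ] [ 681.6 -253.9   42.7]
side brass 41 [251.1 223.6] ell 250.8 223.3 (7.214542388916016, 10.833527565002441) -> [497.5   0.6  50. ] [496.    1.8  50.5]
side stand 214 [301.8 172.8] ((432.41632080078125, -302.614990234375), (69.51551055908203, 75.18492126464844), 12.950830459594727)
side plate 8 ((278.3574523925781, -309.69122314453125), (12.505508422851562, 6.151562690734863), 26.550512313842773)
```

View pics/screw.png

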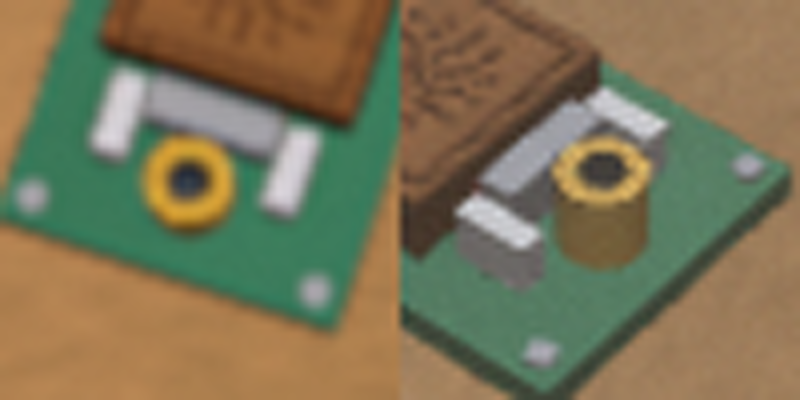

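The screw's axis lies near (495,-1) and the socket flats cannot be resolved, so they will have to be felt for. I'll work out the approach and check the key's lean.

```bash
cat > go.py <<'E'
from h import *
def st(s=None):
    s=s or arm.read_state();r=R.from_quat(s['ee_rot']);y=r.as_matrix()[:,1];return s,r,np.degrees(np.arctan2(y[1],y[0]))
def to(p,yaw=None):  # shift in tool axes to TCP p, tool-y yaw (deg) -> rz, tool down
    s,r,y0=st();d=r.inv().apply(np.array(p)-s['position']);
    if yaw is None: yaw=y0
    a=np.radians(yaw);Y=np.array([np.cos(a),np.sin(a),0]);Z=np.array([0,0,-1.]);X=np.cross(Y,Z)
    rv=(r.inv()*R.from_matrix(np.stack([X,Y,Z],1))).as_rotvec()
    print('pos',s['position'].round(1),'yaw',round(y0,1),'j6',s['joints'][5].round(2),'F',s['contact_force'].round(1),'w',round(s['gripper_width'],1),'| shift',d.round(1),'rot',rv.round(3),'t',round(s['clock'],1))
E
python3 - <<'E'
from go import *; from m import *
to([430,-301,230],-103.5)
z=np.load('pics/top0.npz');m,P=blue(z['im'],z['d'],'top',100,(430,-301),60);q=P[(m>0)&(P[...,2]>112)]
a=np.radians(-13.5);X=np.array([np.cos(a),np.sin(a)]);Y=np.array([-X[1],X[0]]);e=q[:,:2]-[430,-301]
A=np.c_[e@X,e@Y,np.ones(len(e))];print(np.linalg.lstsq(A,q[:,2],rcond=None)[0],np.std(q[:,2]))
E
```

```text
pos [ 197.5 -592.4  230.3] yaw 108.4 j6 -0.26 F [ 0.6 -0.2  0.2] w 85.2 | shift [-312.7  203.     0.7] rot [ 1.000e-03  3.000e-03 -2.584e+00] t 0.1
[-7.95492693e-03 -5.00854115e-02  1.18907001e+02] 2.6936042789011516
```

```bash
python3 -m jog '[[[-156,102,0],[0,0,-1.29]],[[-312,203,0],[0,0,-2.58]],[[-312,203,0],[0,0,-2.58]],[[-312,203,0],[0,0,-2.58]],[[-312,203,0],[0,0,-2.58]],[[-312,203,0],[0,0,-2.58]],[[-312,203,0],[0,0,-2.58]],[[-312,203,0],[0,0,-2.58]],[[-312,203,0],[0,0,-2.58]],[[-312,203,0],[0,0,-2.58]]]'; python3 -c "
from go import *
to([430,-301,140],-103.5)"
```

```text
clock: 1.1
position: [429.9, -300.5, 230.8]
ee_rot: [0.793, -0.61, -0.001, 0.0]
contact_force: [-1.4, -0.0, 0.0]
gripper_width: 85.5
grasp_force: 0.0
pos [ 429.9 -300.5  230.8] yaw -165.1 j6 0.56 F [-1.4 -0.   0. ] w 85.5 | shift [ 0.6 -0.  90.8] rot [ 0.000e+00  1.000e-03 -1.076e+00] t 1.1
```

```bash
python3 -m jog '[[[0,0,20],[0,0,-1.076]],[[0,0,40],[0,0,-1.076]],[[0,0,60],[0,0,-1.076]],[[0,0,80],[0,0,-1.076]],[[0,0,80],[0,0,-1.076]],[[0,0,80],[0,0,-1.076]],[[0,0,80],[0,0,-1.076]],[[0,0,80],[0,0,-1.076]],[[0,0,80],[0,0,-1.076]]]' 60
python3 - <<'E'
from go import *; from m import *
to([430,-301,90],-103.5)
im,d=save('side','s1',(250,90,400,220),4)
E
```

```text
clock: 2.0
position: [429.3, -301.5, 151.1]
ee_rot: [0.992, -0.123, -0.0, -0.0]
contact_force: [0.7, -0.1, -0.9]
gripper_width: 60.3
grasp_force: 0.0
pos [ 429.3 -301.5  151.1] yaw -104.1 j6 1.63 F [ 0.7 -0.1 -0.9] w 60.3 | shift [ 0.6 -0.7 61.1] rot [-0.     0.001 -0.011] t 2.0
```

View pics/s1.png

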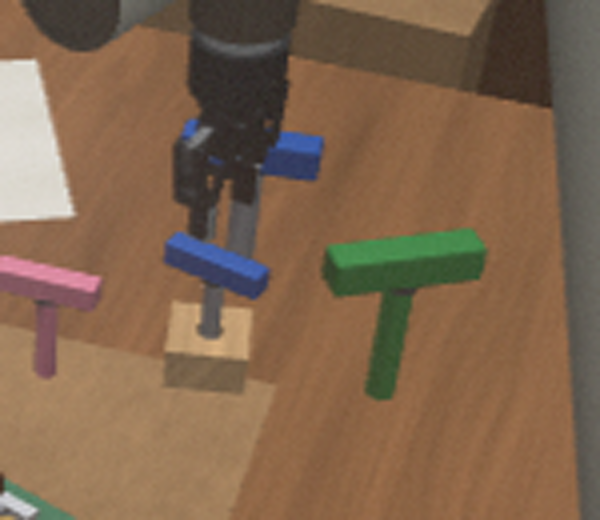

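The key (crop 215,265) stands under the gripper with both fingers clear of its handle. Descend and grip.

```bash
python3 -m jog '[[[0,0,20],[0,0,0]],[[0,0,40],[0,0,0]],[[0,0,55],[0,0,0]],[[0,0,60.5],[0,0,0]],[[0,0,60.5],[0,0,0]]]'; python3 -m jog '[[[0,0,0],[0,0,0]],[[0,0,0],[0,0,0]],[[0,0,0],[0,0,0]],[[0,0,0],[0,0,0]],[[0,0,0],[0,0,0]],[[0,0,0],[0,0,0]],[[0,0,0],[0,0,0]],[[0,0,0],[0,0,0]]]' 0
```

```text
clock: 2.55
position: [429.1, -301.5, 90.2]
ee_rot: [0.993, -0.122, -0.001, -0.0]
contact_force: [0.8, -0.1, 0.2]
gripper_width: 60.2
grasp_force: 0.0
clock: 3.35
position: [430.2, -302.0, 91.8]
ee_rot: [0.993, -0.121, 0.001, 0.0]
contact_force: [-0.2, -0.3, 6.3]
gripper_width: 23.3
grasp_force: 60.0
```

```bash
python3 -m jog '[[[0,0,-15],[0,0,0]],[[0,0,-40],[0,0,0]],[[0,0,-70],[0,0,0]],[[0,0,-80],[0,0,0]],[[0,0,-80],[0,0,0]],[[0,0,-80],[0,0,0]]]'
python3 - <<'E'
from go import *; from m import *
to([495.2,-1.2,175],-103.5)
n='top';im,d=save('top','t2')
m,P=blue(im,d,n,60,(430,-301),70);(c,wh,a)=r=cv2.minAreaRect(np.argwhere(m)[:,::-1].astype(np.float32));print(m.sum(),[ray(n,*b,201)[:2].round(1) for b in cv2.boxPoints(r)])
im,d=save('side','s2',(250,60,400,190),4)
E
```

```text
clock: 3.95
position: [428.4, -301.0, 169.2]
ee_rot: [0.993, -0.122, -0.001, -0.001]
contact_force: [-0.5, 0.4, -2.1]
gripper_width: 23.4
grasp_force: 59.2
pos [ 428.4 -301.   169.2] yaw -104.0 j6 1.63 F [-0.5  0.4 -2.1] w 23.4 | shift [  -7.8 -307.    -5.4] rot [-0.001  0.003 -0.009] t 4.0
86 [array([ 387.9, -276.2]), array([ 423. , -284.9]), array([ 417.9, -307.3]), array([ 382.9, -298.4])]
```

View pics/s2.png

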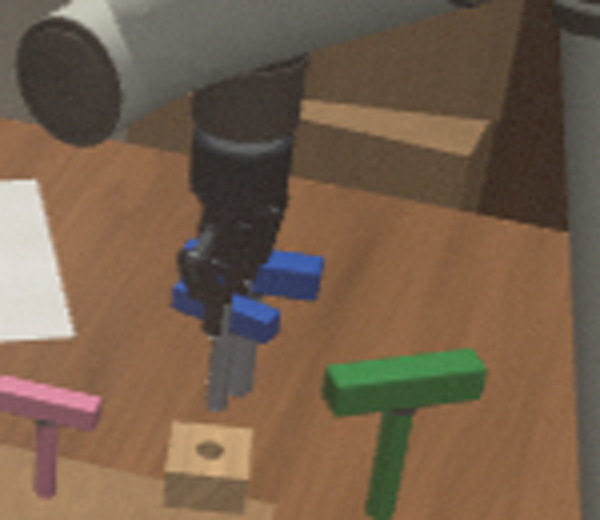

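The key hangs clear of the stand, its tip at crop 218,405, apparently upright. Now carry it over the screw.

```bash
python3 -m jog '[[[-10,-40,-4],[0,0,0]],[[-21,-85,-4],[0,0,0]],[[-33,-130,-4],[0,0,0]],[[-40,-175,-4],[0,0,0]],[[-30,-220,-4],[0,0,0]],[[-18,-265,-4],[0,0,0]],[[-8,-307,-4],[0,0,0]],[[-8,-307,-4],[0,0,0]],[[-8,-307,-4],[0,0,0]]]'
python3 - <<'E'
from go import *; from m import *
to([495.2,-1.2,145])
im,d=save('top','t3');im,d=save('side','s3',(190,130,320,250),4)
E
```

```text
clock: 4.95
position: [495.2, -1.0, 173.2]
ee_rot: [0.993, -0.121, -0.002, 0.001]
contact_force: [0.0, -1.0, -1.6]
gripper_width: 22.9
grasp_force: 59.9
pos [495.2  -1.  173.2] yaw -103.9 j6 1.0 F [ 0.  -1.  -1.6] w 22.9 | shift [ 0.2  0.2 28.2] rot [ 0.002  0.003 -0.   ] t 5.0
```

View pics/s3.png

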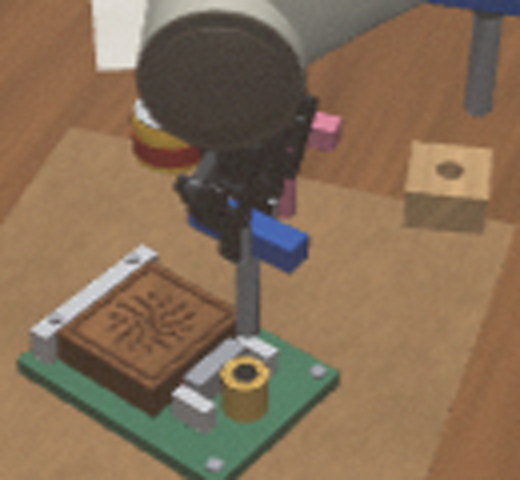

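Run:
```python
from go import *
K,Rm,t=cal('side')
def pr(p):
    c=Rm@np.array(p,float)+t;q=K@c;return q[:2]/q[2],c[2]
print('screw seen 250.8 223.3 pred',pr([495.2,-1.2,50]), 'camera right axis in world',Rm[0])
z=np.load('pics/s3.npz');im=z['im'];h=cv2.cvtColor(im,cv2.COLOR_BGR2HSV)
for v in range(192,216,2):
    r=h[v,240:265];print(v,r[:,1].tolist())
for zz in(93,100,110,120,130):print(zz,pr([495.2,-1.2,zz]))
d=z['d'];P=pts('side',d);s=(h[...,1]<60);s[:,:242]=0;s[:,262:]=0;s[:194]=0;s[212:]=0;s&=P[...,2]>75
print(s.sum());
for v in range(194,212,3):
    c=np.where(s[v])[0];print(v,c.mean() if len(c) else None,len(c),P[v,c].mean(0).round(1) if len(c) else '')
```

```text
screw seen 250.8 223.3 pred (array([251.76296128, 223.1100601 ]), np.float64(1299.5696450506653)) camera right axis in world [-0.93009085 -0.36715131  0.01144277]
192 [103, 107, 108, 107, 99, 67, 56, 59, 40, 43, 26, 8, 13, 80, 98, 100, 93, 98, 102, 103, 113, 125, 144, 132, 100]
194 [106, 105, 106, 106, 105, 104, 75, 48, 43, 40, 13, 14, 18, 12, 60, 89, 97, 99, 100, 96, 95, 109, 104, 96, 90]
196 [108, 108, 105, 107, 105, 105, 107, 105, 95, 48, 3, 17, 14, 11, 14, 96, 109, 99, 19, 83, 100, 92, 97, 88, 20]
198 [107, 106, 105, 112, 107, 104, 111, 105, 98, 45, 14, 14, 14, 16, 14, 98, 105, 106, 107, 107, 107, 95, 59, 101, 109]
200 [104, 107, 104, 111, 105, 105, 108, 106, 100, 48, 14, 17, 14, 12, 19, 101, 107, 107, 108, 106, 106, 108, 108, 105, 110]
202 [115, 106, 106, 108, 107, 109, 108, 107, 100, 49, 14, 14, 14, 14, 19, 99, 109, 107, 111, 113, 106, 109, 108, 111, 105]
204 [125, 117, 122, 116, 110, 108, 105, 105, 102, 48, 14, 20, 16, 14, 22, 104, 106, 112, 108, 111, 107, 107, 108, 109, 106]
206 [128, 126, 126, 119, 126, 118, 121, 116, 92, 36, 17, 16, 14, 19, 26, 107, 104, 103, 110, 107, 108,
[... 371 characters left out ...]
 109, 105, 107]
214 [109, 112, 123, 117, 111, 93, 70, 24, 45, 8, 3, 4, 4, 5, 38, 71, 81, 82, 83, 55, 96, 106, 106, 106, 105]
93 (array([251.77300088, 212.7691764 ]), np.float64(1270.652590664923))
100 (array([251.77467864, 211.04106433]), np.float64(1265.945163206779))
110 (array([251.7770972 , 208.54991946]), np.float64(1259.2202668380019))
120 (array([251.77954174, 206.03202368]), np.float64(1252.4953704692246))
130 (array([251.78201267, 203.48694378]), np.float64(1245.7704741004472))
113
194 250.0 7 [492.8  17.7 182.8]
197 252.71428571428572 7 [489.5   6.2 163.1]
200 251.5 6 [493.4   5.3 149.6]
203 251.5 6 [493.9   4.1 136.9]
206 251.5 6 [493.5   5.  126.1]
209 251.5 6 [493.6   4.9 114.2]
```

The side view puts the shaft at column 251.7 and the screw at 250.8, so I shift about 2 mm towards +x, then descend gently.

```bash
python3 -m jog '[[[1,-0.3,15],[0,0,0]],[[1.7,-0.6,30],[0,0,0]],[[1.7,-0.6,36],[0,0,0]],[[1.7,-0.6,36],[0,0,0]],[[1.7,-0.6,36],[0,0,0]]]'
python3 - <<'E'
from go import *
to([497,-.8,130]);print(arm.read_state()['wrist_torque'].round(2))
im,d=save('top','t4');
im,d=save('side','s4');a=cv2.resize(im[180:250,215:285],None,fx=5,fy=5,interpolation=2);b=cv2.resize(np.load('pics/t4.npz')['im'][150:220,210:280],None,fx=5,fy=5,interpolation=2);cv2.imwrite('pics/c4.png',np.hstack([a,b]))
E
```

```text
clock: 5.55
position: [497.8, -2.2, 139.3]
ee_rot: [0.993, -0.122, 0.0, 0.0]
contact_force: [0.5, 0.2, -2.4]
gripper_width: 22.6
grasp_force: 59.9
pos [497.8  -2.2 139.3] yaw -104.0 j6 1.0 F [ 0.5  0.2 -2.4] w 22.6 | shift [-1.1 -1.1  9.2] rot [-0.    -0.001 -0.   ] t 5.5
[0.05 0.01 0.01]
```

View pics/c4.png

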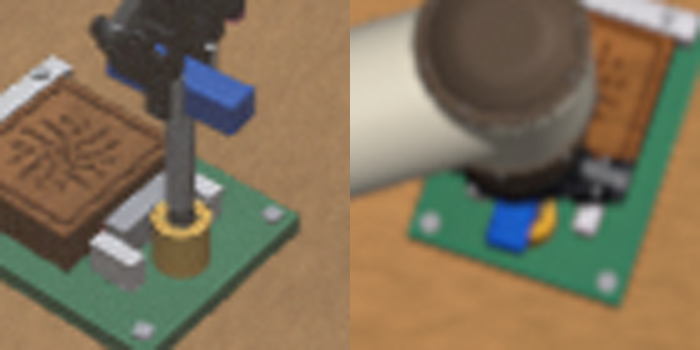

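Shaft and screw now line up in the side view (crop columns 181 and 181.5). Descend to touch.

```bash
python3 -m jog '[[[0,0,3],[0,0,0]],[[0,0,5],[0,0,0]],[[0,0,6],[0,0,0]],[[0,0,7],[0,0,0]],[[0,0,8],[0,0,0]],[[0,0,8],[0,0,0]]]';python3 -m jog '[[[0,0,1],[0,0,0]],[[0,0,2],[0,0,0]],[[0,0,2],[0,0,0]],[[0,0,2],[0,0,0]]]';python3 -c "
from go import *
to([497,-.8,130]);print(arm.read_state()['wrist_torque'].round(2))"
```

```text
clock: 6.25
position: [497.5, -1.6, 130.7]
ee_rot: [0.993, -0.122, -0.0, 0.0]
contact_force: [-0.2, -0.5, -3.4]
gripper_width: 22.9
grasp_force: 59.9
clock: 6.65
position: [497.7, -1.4, 129.1]
ee_rot: [0.993, -0.122, 0.0, -0.0]
contact_force: [-1.0, 1.5, 1.6]
gripper_width: 22.7
grasp_force: 60.4
pos [497.7  -1.4 129.1] yaw -104.0 j6 1.0 F [-1.   1.5  1.6] w 22.7 | shift [-0.8 -0.4 -0.9] rot [-0. -0. -0.] t 6.7
[ 0.57  0.43 -0.07]
```

```bash
python3 -m jog '[[[-0.6,-0.6,0],[0,0,0]],[[-0.6,-0.6,0.5],[0,0,0]],[[-0.6,-0.6,1],[0,0,0]],[[-0.6,-0.6,1],[0,0,0]],[[-0.6,-0.6,1],[0,0,0]]]';python3 -c "
from go import *
to([497,-.8,130]);print(arm.read_state()['wrist_torque'].round(2))"
```

```text
clock: 7.15
position: [497.5, -0.9, 128.5]
ee_rot: [0.993, -0.121, 0.0, -0.0]
contact_force: [-1.1, 0.6, 4.5]
gripper_width: 23.1
grasp_force: 61.0
pos [497.5  -0.9 128.5] yaw -103.9 j6 1.0 F [-1.1  0.6  4.5] w 23.1 | shift [-0.5  0.1 -1.5] rot [-0.    -0.001 -0.   ] t 7.2
[0.37 0.69 0.01]
```

```bash
python3 -m jog '[[[-0.9,-0.2,0],[0,0,0]],[[-0.9,-0.2,0.5],[0,0,0]],[[-0.9,-0.2,1],[0,0,0]],[[-0.9,-0.2,1],[0,0,0]],[[-0.9,-0.2,1],[0,0,0]]]';python3 -c "
from go import *
to([497,-.8,130]);print(arm.read_state()['wrist_torque'].round(2))"
```

```text
clock: 7.65
position: [496.8, -0.4, 126.9]
ee_rot: [0.993, -0.122, 0.001, -0.0]
contact_force: [-0.4, 0.4, 2.6]
gripper_width: 22.8
grasp_force: 60.5
pos [ 4.968e+02 -4.000e-01  1.269e+02] yaw -104.0 j6 1.0 F [-0.4  0.4  2.6] w 22.8 | shift [ 0.3  0.3 -3.1] rot [-0.    -0.001 -0.   ] t 7.7
[ 0.1  -0.05  0.01]
```

```bash
python3 -m jog '[[[0,0,0.5],[0,0,0]],[[0,0,1],[0,0,0]],[[0,0,1.5],[0,0,0]],[[0,0,1.5],[0,0,0]]]';python3 -c "
from go import *
to([497,-.8,130]);print(arm.read_state()['wrist_torque'].round(2))"
```

```text
clock: 8.05
position: [496.9, -0.4, 126.0]
ee_rot: [0.993, -0.121, 0.001, -0.0]
contact_force: [-1.4, 0.4, 5.9]
gripper_width: 23.0
grasp_force: 61.2
pos [ 4.969e+02 -4.000e-01  1.260e+02] yaw -103.9 j6 1.0 F [-1.4  0.4  5.9] w 23.0 | shift [ 0.2  0.3 -4. ] rot [-0.    -0.001 -0.   ] t 8.1
[0.07 0.23 0.02]
```

Key is centred in the mouth (side moments near zero) but turned wrongly, as it sank only about 3 mm. Feel round anticlockwise (the safe direction for the jaw) under light pressure.

```bash
cat > f.py <<'E'
from go import *
to([496.8,-.4,130],-104);print(arm.read_state()['wrist_torque'].round(2))
E
python3 -m jog '[[[-0.2,0,0.3],[0,0,-0.05]],[[-0.2,0,0.5],[0,0,-0.1]],[[-0.2,0,0.5],[0,0,-0.15]],[[-0.2,0,0.5],[0,0,-0.2]],[[-0.2,0,0.5],[0,0,-0.2]]]'|grep pos;python3 f.py
python3 -m jog '[[[0,0,0],[0,0,-0.05]],[[0,0,0],[0,0,-0.1]],[[0,0,0],[0,0,-0.15]],[[0,0,0],[0,0,-0.2]],[[0,0,0],[0,0,-0.2]]]'|grep pos;python3 f.py
```

```text
position: [496.5, -0.5, 124.8]
pos [496.5  -0.5 124.8] yaw -92.5 j6 1.2 F [ 0.9 -0.4  2.3] w 22.9 | shift [ 0.3 -0.1 -5.2] rot [-0.    -0.001  0.201] t 8.6
[-0.14 -0.29  0.03]
position: [496.1, -0.5, 124.1]
pos [496.1  -0.5 124.1] yaw -81.1 j6 1.4 F [ 2.  -1.4 -2.8] w 23.1 | shift [ 0.7  0.  -5.9] rot [0.    0.    0.399] t 9.1
[-0.34 -0.71  0.03]
```

```bash
python3 -m jog '[[[0.5,0.4,0.5],[0,0,0]],[[0.5,0.4,1],[0,0,0]],[[0.5,0.4,1.5],[0,0,0]],[[0.5,0.4,2],[0,0,0]],[[0.5,0.4,2],[0,0,0]]]'|grep pos;python3 f.py
```

```text
position: [496.4, -0.7, 122.6]
pos [496.4  -0.7 122.6] yaw -81.1 j6 1.4 F [ 0.7 -0.8 -2.3] w 23.2 | shift [ 0.5 -0.3 -7.4] rot [0.    0.001 0.4  ] t 9.6
[ 0.02 -0.29  0.03]
```

Sinking with no resistance. Continue down.

```bash
python3 -m jog '[[[0.3,0.2,1],[0,0,0]],[[0.3,0.2,2],[0,0,0]],[[0.3,0.2,3],[0,0,0]],[[0.3,0.2,3],[0,0,0]]]'|grep pos;python3 f.py
python3 -m jog '[[[0,0,1],[0,0,0]],[[0,0,2],[0,0,0]],[[0,0,3],[0,0,0]],[[0,0,3],[0,0,0]]]'|grep pos;python3 f.py
```

```text
position: [496.7, -0.9, 119.5]
pos [496.7  -0.9 119.5] yaw -81.1 j6 1.4 F [ 0.   0.  -1.8] w 22.9 | shift [  0.2  -0.5 -10.5] rot [0.    0.001 0.4  ] t 9.9
[0.13 0.01 0.02]
position: [496.9, -0.9, 116.6]
pos [496.9  -0.9 116.6] yaw -81.1 j6 1.4 F [ 0.  -0.5 -2.8] w 22.9 | shift [ -0.   -0.5 -13.4] rot [0.  0.  0.4] t 10.3
[ 0.1   0.11 -0.1 ]
```

```bash
python3 -m jog '[[[0,0,1],[0,0,0]],[[0,0,2],[0,0,0]],[[0,0,2.5],[0,0,0]],[[0,0,2.5],[0,0,0]]]'|grep pos;python3 f.py
python3 -m jog '[[[0,0,0.5],[0,0,0]],[[0,0,1],[0,0,0]],[[0,0,1],[0,0,0]]]'|grep pos;python3 f.py
```

```text
position: [497.3, -0.9, 115.8]
pos [497.3  -0.9 115.8] yaw -81.0 j6 1.4 F [-2.5  0.1  7.4] w 22.8 | shift [ -0.4  -0.6 -14.2] rot [ 0.    -0.001  0.401] t 10.8
[ 0.32  1.16 -0.05]
position: [497.5, -0.9, 115.7]
pos [497.5  -0.9 115.7] yaw -81.0 j6 1.4 F [-4.3  1.1 13.1] w 23.4 | shift [ -0.6  -0.6 -14.3] rot [ 0.    -0.001  0.402] t 11.1
[0.41 1.64 0.07]
```

```bash
python3 -m jog '[[[-0.3,-0.1,0],[0,0,0]],[[-0.6,-0.2,0],[0,0,0]],[[-0.6,-0.2,0],[0,0,0]],[[-0.6,-0.2,0],[0,0,0]]]'|grep pos;python3 f.py
python3 - <<'E'
from go import *
im,d=save('side','s5');P=pts('side',d)
for f in('side0','s5'):
    z=np.load(f'pics/{f}.npz');im,d=z['im'],z['d'];P=pts('side',d);h=cv2.cvtColor(im,cv2.COLOR_BGR2HSV)
    c=(430,-301) if f=='side0' else (497,-1)
    m=(h[...,0]>105)&(h[...,0]<130)&(h[...,1]>120)&(d>0)&(np.hypot(P[...,0]-c[0],P[...,1]-c[1])<58)&(P[...,2]>60);q=P[m]
    print(f,m.sum(),np.percentile(q[:,2],[2,10,50,90,98]).round(1),q.mean(0).round(1))
im=np.load('pics/s5.npz')['im'];cv2.imwrite('pics/c5.png',cv2.resize(im[170:250,205:295],None,fx=6,fy=6,interpolation=2))
E
```

```text
position: [497.3, -0.9, 115.7]
pos [497.3  -0.9 115.7] yaw -81.0 j6 1.4 F [-4.2 -0.1 10.6] w 23.3 | shift [ -0.4  -0.5 -14.3] rot [ 0.    -0.002  0.402] t 11.4
[0.25 1.35 0.03]
side0 102 [117.  118.3 120.7 122.5 123.7] [ 430.4 -300.5  120.6]
s5 93 [141.4 142.  144.4 146.6 147.5] [490.4   0.7 144.3]
```

View pics/c5.png

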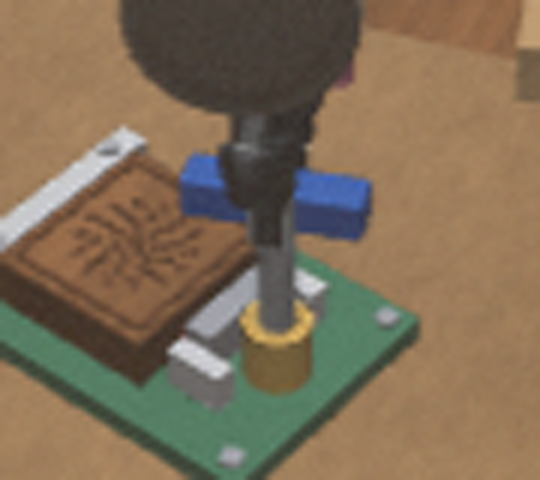

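The key is home: the handle top rose from 120.7 to 144.4 mm, so the tip is at about 34 mm, the socket floor, and the crop shows it upright (shaft 277, screw 278). Now turn clockwise.

```bash
python3 -m jog '[[[-0.3,0,-0.3],[0,0,0.05]],[[-0.3,0,-0.5],[0,0,0.1]],[[-0.3,0,-0.5],[0,0,0.15]],[[-0.3,0,-0.5],[0,0,0.2]],[[-0.3,0,-0.5],[0,0,0.25]],[[-0.3,0,-0.5],[0,0,0.3]],[[-0.3,0,-0.5],[0,0,0.35]],[[-0.3,0,-0.5],[0,0,0.4]],[[-0.3,0,-0.5],[0,0,0.4]]]'|grep pos;python3 f.py
python3 -m jog '[[[0,0,0],[0,0,0.05]],[[0,0,0],[0,0,0.1]],[[0,0,0],[0,0,0.15]],[[0,0,0],[0,0,0.2]],[[0,0,0],[0,0,0.25]],[[0,0,0],[0,0,0.3]],[[0,0,0],[0,0,0.3]]]'|grep pos;python3 f.py
```

```text
position: [497.1, -0.6, 115.8]
pos [497.1  -0.6 115.8] yaw -103.9 j6 1.0 F [-3.3  0.9  8.4] w 23.3 | shift [ -0.3  -0.1 -14.2] rot [-0.001 -0.003  0.001] t 12.4
[0.46 1.03 0.07]
position: [497.3, -0.5, 115.8]
pos [497.3  -0.5 115.8] yaw -121.1 j6 0.7 F [-2.5  0.9  8.2] w 22.9 | shift [ -0.4   0.1 -14.2] rot [-0.001 -0.003 -0.299] t 13.1
[0.57 0.93 0.08]
```

```bash
for i in 1 2; do :; done
python3 -m jog '[[[0,0,0],[0,0,0.05]],[[0,0,0],[0,0,0.1]],[[0,0,0],[0,0,0.15]],[[0,0,0],[0,0,0.2]],[[0,0,0],[0,0,0.2]]]'|grep pos;python3 f.py
python3 -m jog '[[[0,0,0],[0,0,0.05]],[[0,0,0],[0,0,0.1]],[[0,0,0],[0,0,0.1]],[[0,0,0],[0,0,0.1]]]'|grep pos;python3 f.py
python3 - <<'E'
from go import *
for n,b in(('side',(205,170,295,250)),('top',(200,145,290,225))): save(n,n+'6',b,4)
a=[cv2.imread(f'pics/{n}6.png') for n in('side','top')];cv2.imwrite('pics/c6.png',np.hstack(a))
E
```

```text
position: [497.4, -0.5, 115.8]
pos [497.4  -0.5 115.8] yaw -132.6 j6 0.5 F [-1.8  2.8  8. ] w 23.1 | shift [ -0.5   0.3 -14.2] rot [-0.002 -0.003 -0.499] t 13.6
[0.59 0.89 0.03]
position: [497.4, -0.4, 115.8]
pos [ 4.974e+02 -4.000e-01  1.158e+02] yaw -138.3 j6 0.4 F [-2.3  1.3  8.1] w 23.0 | shift [ -0.4   0.4 -14.2] rot [-0.002 -0.003 -0.598] t 14.0
[0.62 0.81 0.05]
```

View pics/c6.png

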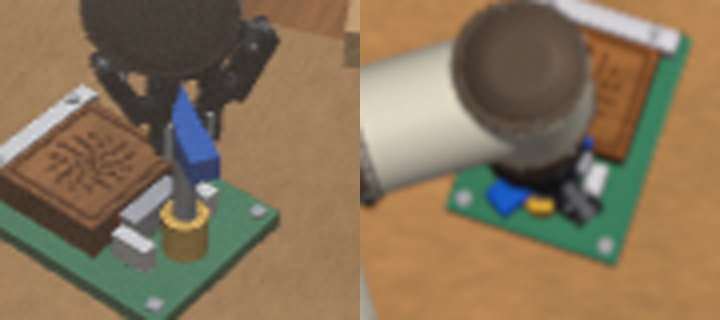

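Still seated and upright; the jaw is nearly on the block and the torque has not climbed. Continue in small steps.

```bash
python3 -m jog '[[[0,0,0],[0,0,0.05]],[[0,0,0],[0,0,0.1]],[[0,0,0],[0,0,0.1]],[[0,0,0],[0,0,0.1]]]'|grep xx;python3 f.py
python3 -m jog '[[[0,0,0],[0,0,0.05]],[[0,0,0],[0,0,0.1]],[[0,0,0],[0,0,0.1]],[[0,0,0],[0,0,0.1]]]'|grep xx;python3 f.py
```

```text
pos [ 4.975e+02 -4.000e-01  1.158e+02] yaw -144.0 j6 0.3 F [-2.   1.2  7.8] w 22.9 | shift [ -0.4   0.5 -14.2] rot [-0.002 -0.003 -0.698] t 14.5
[0.61 0.75 0.14]
pos [ 4.976e+02 -4.000e-01  1.158e+02] yaw -149.7 j6 0.2 F [-2.1  1.1  7.5] w 22.9 | shift [ -0.4   0.6 -14.2] rot [-0.003 -0.003 -0.798] t 14.9
[0.63 0.76 0.06]
```

Run:
```python
from bench import arm
import numpy as np
s=arm.read_state();print(s['wrist_torque'],s['joint_efforts'].round(3))
```

```text
[0.62588465 0.75646369 0.06267971] [ -0.895 -26.956  13.35    3.074   0.504  -0.074]
```

```bash
echo "print('eff',arm.read_state()['joint_efforts'][5].round(3))">>f.py
python3 -m jog '[[[0,0,0],[0,0,0.05]],[[0,0,0],[0,0,0.1]],[[0,0,0],[0,0,0.1]],[[0,0,0],[0,0,0.1]]]'|grep xx;python3 f.py
python3 -m jog '[[[0,0,0],[0,0,0.05]],[[0,0,0],[0,0,0.1]],[[0,0,0],[0,0,0.1]],[[0,0,0],[0,0,0.1]]]'|grep xx;python3 f.py
python3 - <<'E'
from go import *
for n,b in(('side',(205,170,295,250)),): save(n,n+'7',b,4)
o=np.load('pics/side0.npz')['im'][170:250,205:295]
cv2.imwrite('pics/c7.png',np.hstack([cv2.resize(o,None,fx=4,fy=4,interpolation=2),cv2.imread('pics/side7.png')]))
E
```

```text
pos [ 4.976e+02 -4.000e-01  1.158e+02] yaw -155.5 j6 0.1 F [-2.1  1.9  6.7] w 23.5 | shift [ -0.3   0.7 -14.2] rot [-0.003 -0.003 -0.898] t 15.3
[0.59 0.69 0.09]
eff -0.074
pos [ 4.977e+02 -4.000e-01  1.158e+02] yaw -161.2 j6 0.0 F [-1.8  1.7  7.4] w 22.6 | shift [ -0.3   0.8 -14.2] rot [-0.003 -0.003 -0.998] t 15.7
[0.59 0.6  0.15]
eff -0.128
```

View pics/c7.png

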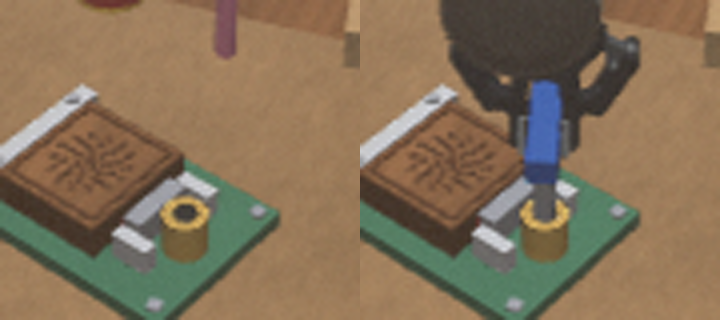

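```bash
python3 -m jog '[[[0,0,0],[0,0,0.03]],[[0,0,0],[0,0,0.05]],[[0,0,0],[0,0,0.05]],[[0,0,0],[0,0,0.05]]]'|grep xx;python3 f.py
python3 - <<'E'
from go import *
Ks,Rm,t=cal('side')
def pr(p):
    q=Ks@(Rm@np.array(p,float)+t);return q[:2]/q[2]
a=np.radians(-16.9);X=np.array([np.cos(a),np.sin(a),0]);Y=np.array([-X[1],X[0],0]);O=np.array([497,-.7,0.])
for f in('side0','s3','s5','side6','side7'):
    g=cv2.cvtColor(np.load(f'pics/{f}.npz')['im'],6)
    for yy in(13,18):
        pr_=[];xs=np.arange(14,48,1.)
        uv=np.array([pr(O+X*x+Y*yy+[0,0,40]) for x in xs],np.float32)
        v=cv2.remap(g,uv[:,0][None],uv[:,1][None],1)[0];print(f,yy,v.tolist())
E
```

```text
pos [ 4.977e+02 -4.000e-01  1.158e+02] yaw -164.0 j6 -0.05 F [-2.6  1.9  6.2] w 23.2 | shift [ -0.2   0.8 -14.2] rot [-0.003 -0.003 -1.047] t 16.1
[0.56 0.67 0.33]
eff -0.294
side0 13 [81, 82, 84, 87, 87, 86, 86, 87, 92, 99, 108, 118, 132, 145, 155, 161, 161, 162, 162, 161, 161, 160, 159, 158, 155, 151, 141, 125, 106, 89, 72, 60, 59, 61]
side0 18 [86, 86, 87, 87, 87, 87, 88, 89, 93, 98, 105, 117, 132, 145, 154, 158, 159, 160, 161, 161, 160, 160, 159, 158, 155, 147, 135, 118, 100, 83, 66, 58, 60, 62]
s3 13 [82, 82, 84, 87, 87, 87, 88, 89, 94, 100, 109, 120, 134, 148, 158, 164, 164, 165, 165, 165, 164, 164, 163, 161, 159, 155, 145, 129, 109, 91, 73, 60, 60, 62]
s3 18 [89, 89, 89, 89, 88, 87, 87, 89, 93, 99, 107, 119, 136, 149, 159, 163, 163, 164, 165, 165, 164, 163, 162, 160, 157, 150, 138, 121, 103, 84, 67, 58, 59, 61]
s5 13 [83, 84, 85, 88, 88, 88, 88, 89, 93, 100, 108, 119, 134, 148, 157, 163, 163, 163, 163, 163, 163, 163, 163, 162, 159, 155, 144, 129, 108, 91, 72, 60, 59, 61]
s5 18 [86, 86, 86, 85, 86, 87, 88, 89, 94, 101, 110, 122, 136, 148, 157, 160, 162, 162, 162, 163, 163, 163, 163, 161, 158, 150, 138, 120, 103, 85, 69, 61, 60, 62]
side6 13 [82, 82, 83, 85, 86, 87, 88, 88, 87, 86, 86, 85, 90, 99, 111, 125, 140, 153, 164, 167, 166, 164, 163, 163, 162, 162, 162, 162, 161, 159, 156, 145, 118, 95]
side6 18 [90, 88, 88, 88, 88, 88, 88, 88, 88, 88, 89, 89, 93, 99, 108, 122, 137, 151, 162, 166, 166, 166, 166, 166, 165, 164, 163, 163, 161, 159, 157, 141, 116, 95]
side7 13 [84, 84, 84, 86, 85, 85, 86, 86, 86, 87, 87, 87, 88, 91, 96, 103, 117, 133, 151, 161, 161, 162, 163, 163, 163, 163, 162, 161, 159, 156, 153, 145, 126, 109]
side7 18 [99, 95, 91, 89, 88, 88, 88, 88, 88, 88, 88, 87, 88, 91, 95, 104, 118, 134, 150, 157, 159, 161, 162, 162, 162, 162, 162, 161, 160, 158, 156, 148, 133, 116]
```

The torque has climbed to about 0.33 N m, so it is at the stop. The jaw edge moved about 5 mm. Unload, then measure before releasing.

```bash
python3 -m jog '[[[0,0,-0.3],[0,0,-0.04]],[[0,0,-0.8],[0,0,-0.08]],[[0,0,-0.8],[0,0,-0.08]],[[0,0,-0.8],[0,0,-0.08]]]'|grep xx;python3 f.py
cat > jaw.py <<'E'
from go import *
import sys
Ks,Rm,t=cal('side')
def pr(p):
    q=Ks@(Rm@np.array(p,float)+t);return q[:2]/q[2]
a=np.radians(-16.9);X=np.array([np.cos(a),np.sin(a),0]);Y=np.array([-X[1],X[0],0]);O=np.array([497,-.7,0.])
save('side',sys.argv[1])
for f in('side0','side6','side7',sys.argv[1]):
    g=cv2.cvtColor(np.load(f'pics/{f}.npz')['im'],6);xs=np.arange(18,36,.1);e=[]
    for yy in(11,13,15,18):
        uv=np.array([pr(O+X*x+Y*yy+[0,0,40]) for x in xs],np.float32);v=cv2.remap(g,uv[:,0][None],uv[:,1][None],1)[0];e.append(round(xs[np.argmax(v>128)],1))
    print(f,e)
E
python3 jaw.py s8
```

```text
pos [ 4.975e+02 -4.000e-01  1.158e+02] yaw -159.5 j6 0.03 F [-0.2  1.5  5. ] w 23.0 | shift [ -0.2   0.7 -14.2] rot [-0.003 -0.002 -0.969] t 16.6
[0.75 0.13 0.05]
eff -0.115
side0 [np.float64(25.7), np.float64(25.7), np.float64(25.6), np.float64(25.8)]
side6 [np.float64(29.0), np.float64(29.2), np.float64(29.6), np.float64(29.5)]
side7 [np.float64(31.1), np.float64(30.8), np.float64(30.8), np.float64(30.7)]
s8 [np.float64(31.1), np.float64(30.8), np.float64(30.8), np.float64(30.6)]
```

The jaw has not moved since the torque began to climb, so it is on its stop. Release and retreat.

```bash
python3 -m jog '[[[0,0,0],[0,0,0]],[[0,0,0],[0,0,0]],[[0,0,0],[0,0,0]],[[0,0,0],[0,0,0]],[[0,0,0],[0,0,0]],[[0,0,0],[0,0,0]]]' 60|grep pos
python3 -m jog '[[[0,0,-5],[0,0,0]],[[0,0,-15],[0,0,0]],[[0,0,-35],[0,0,0]],[[0,0,-60],[0,0,0]],[[0,0,-90],[0,0,0]],[[0,0,-110],[0,0,0]],[[0,0,-110],[0,0,0]],[[0,0,-110],[0,0,0]]]'; python3 jaw.py s9
python3 - <<'E'
from go import *
z=np.load('pics/s9.npz');im,d=z['im'],z['d'];P=pts('side',d);h=cv2.cvtColor(im,cv2.COLOR_BGR2HSV)
m=(h[...,0]>105)&(h[...,0]<130)&(h[...,1]>120)&(d>0)&(np.hypot(P[...,0]-497,P[...,1])<58)&(P[...,2]>60);q=P[m]
print(m.sum(),np.percentile(q[:,2],[10,50,90]).round(1),q.mean(0).round(1))
cv2.imwrite('pics/c9.png',cv2.resize(im[140:250,190:310],None,fx=5,fy=5,interpolation=2))
E
```

```text
position: [496.1, -0.9, 114.5]
clock: 18.0
position: [496.0, -0.7, 225.3]
ee_rot: [0.821, -0.57, 0.0, -0.001]
contact_force: [-0.3, -0.6, 0.2]
gripper_width: 59.7
grasp_force: 0.0
side0 [np.float64(25.7), np.float64(25.7), np.float64(25.6), np.float64(25.8)]
side6 [np.float64(29.0), np.float64(29.2), np.float64(29.6), np.float64(29.5)]
side7 [np.float64(31.1), np.float64(30.8), np.float64(30.8), np.float64(30.7)]
s9 [np.float64(31.1), np.float64(30.9), np.float64(30.7), np.float64(30.6)]
153 [142.6 144.6 146.4] [497.    1.5 144.5]
```

View pics/c9.png

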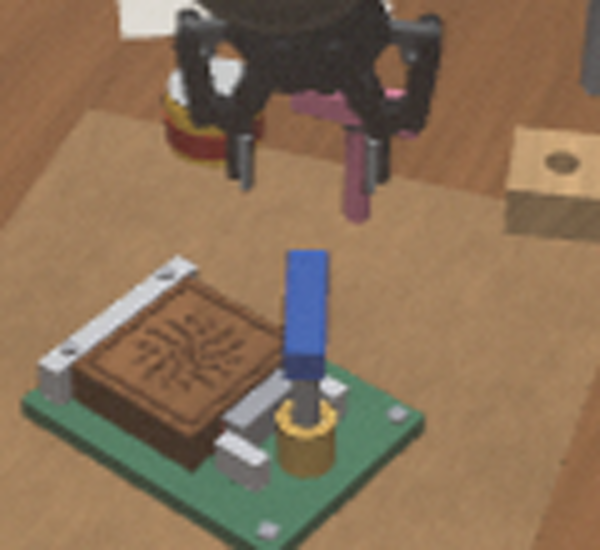

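The key stands upright and seated (handle top at 144.5 mm), the gripper is clear and the jaw is still closed. Hand in.

```bash
python3 -c "
from bench import arm
print(arm.job_done())"
```

```text
the job is handed in; nothing more can be done
None
```

I handed the job in at about 18 s: the key stands upright and released, fully seated in the screw, with the jaw turned to its tight stop (inferred from the torque rise and the jaw no longer moving). The brush pot, gouge and wax tin were never touched. No verdict was returned.

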